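# Close a sewing-machine gear case on its dowels and hold it shut

### The arm

A 6-joint arm with a two-finger parallel gripper is mounted at the origin on the work surface. World frame = base frame: x ahead of the robot, y to its left, z up, the work surface at z = 0. Lengths are in mm, angles in rad, forces in N, time in s.
With the tool pointing down it reaches from about 325 to 875 mm from the base axis. Payload 4.4 kg.
Tool frame: the origin (TCP) lies on the centre line of the jaws, within the pads' length; the fingertips stand 19 mm ahead of it and the grasp point (between the pads) is the TCP (r.finger_overhang is the distance from the TCP to the fingertips, in mm); z points along the fingers, y is the direction in which the jaws open and shut (so a half turn about z gives the same grasp; the last joint's range is limited). The gripper opens to 85 mm and grips with 20 to 120 N. Pads are 22 mm wide; open, the fingers measure 114 mm over their backs; the gripper's body (76 mm by 85 mm) begins 54 mm behind the grasp point. The pads swing forward as they close: fully open they stand 13 mm farther back than shut.
Start: joints at [-1.359, 0.207, 1.542, -0, 1.393, -0.15], TCP at [203.514, -537.782, 250.282] pointing down, gripper open.
Joint ranges: [-2.73, 2.73], [-0.86, 2.22], [0.23, 2.46], [-1.11, 4.25], [0.08, 2.63], [-2.82, 2.82]. Speed limits (rad/s): [2.79, 2.79, 3.14, 3.14, 3.14, 3.14].

### API

Orientations are given as a rotation vector (axis times angle).
In Python, from cell import r, vision, job gives the robot as it stands.
- The arm moves only by the shell command python3 -m creep 'ROWS' [FORCE]. ROWS is JSON, a list of rows, each a list of 5 numbers: the shift along the tool's x, y, z in m, then the turn about the tool's z in degrees, then the closure, from 0 (fully open) to 1 (shut). In form: [[tx, ty, tz, turn, jaw], ...]. A call has 1 to 8 rows; each row shifts and turns the commanded pose from where the row before left it, along the tool's axes as they then stand; what a row does not reach is not made up. A row lasts 1/8 s, in which the tool goes at most 62.5 mm and 10.7 degrees, less where a joint would pass 70% of its speed; a pose out of reach is approached as far as the arm can. A call is refused whole if a number of a shift passes 0.0625 or a number of a turn 10.7, either way. A call with a gripper value outside its range is refused whole. The fingers move at their own pace and stop on an object; FORCE is the grip in N (left out, the last holds). Time passes only in rows, so rows that do not move let the fingers close. It gives the time, the measured TCP pose, the force and the opening at its end, in the units of the state.
- r.get_obs(): the state, without advancing time (a new reading comes with each control period).
- vision.get_image(name): name is "side" or "top"; returns the picture (420x560x3 uint8, red, green, blue); there is no depth.
- vision.camera_params(name): a dict with "fx", "fy", "cx", "cy" (pixels), "D" ([k1, k2, p1, p2, k3] as OpenCV has them; the pictures are not rectified), "R" (3x3) and "t" (3): a world point X has camera coordinates R X + t. Camera axes: x right, y down, z forward; pixel columns grow to the right and rows downward; lengths in mm; the calibration is good to about 2 mm. A picture is of the moment at which its call begins. camera_params takes no time and is no camera call.
- job.sign_off(): hands the job in, once; it reports no verdict.
The state is a dict: "time_s": time; "joint_pos": joint angles; "qd": joint speeds; "effort": joint torques, N m; "tool_pos": TCP position; "eef_rot": TCP orientation; "contact_force": force on the tool from outside, world axes, zero at the start; "torque": the same for the moment, N m; "grip_width": opening from 0.0 (shut) to 1.0 (fully open).
Only numpy, scipy, OpenCV 4.12 (cv2) and the standard library are available. Lean on these libraries where they do the work, as an engineer would, in place of code of your own. Each camera call takes 0.05 s, during which the arm holds its last target.

### The job

The blue gear case of the patching machine is open: pick up its loose upper half, carry it over without dropping it, and set it on the two dowels of the lower half, oil plug towards the handwheel end, until the flanges meet flush all round. Then press it down firmly with the gripper (10 N or so) and finish while still holding it pressed shut, so that I can run the screws in: do not let go. Leave the thread cone, the rivet jar, the screw dish and the screwdriver where they are.

Things in the scene. Friction and masses are not known exactly. Their poses are not given: they have to be found in the camera images.
- cover_grip (a point): Grip point at the middle of the cover: 38 mm above its underside, 26 mm above the flange top. Axes: z up, y along the shaft direction towards the oil-plug end, x across. On the flange stands a hollow box 56 mm wide (x) and 100 mm long (y) with upright flat sides, its roof 18 mm above this point: grip it across x. The brass plug rises 26 mm above this point.
- cover: The loose upper half of the gear case, a light-blue casting, 0.2 to 0.45 kg, lying right side up on the bench. Origin at the centre of its underside, axes as cover_grip. Flange 96 mm (x) by 136 mm (y), 12 mm thick. Open below; half-round bearing arches (26 mm high) at both y ends over the flange. Dowel holes are the two plain 10 mm through holes; the four dark corner spots are screw holes.
- hole_a (a point): Centre of dowel hole a at the underside of the cover's flange: x = +38, y = +36 mm from the cover's middle. It goes on dowel_a.
- hole_b (a point): Centre of dowel hole b at the underside of the cover's flange: x = -38, y = -22 mm from the cover's middle. It goes on dowel_b. The pattern fits one way round only.
- oil_plug (a point): Top of the brass oil plug (20 mm across) on the cover's roof, 28 mm along +y from the cover's middle; it marks the handwheel end of the cover.
- case_seat (a point): Centre of the split plane (flange top) of the lower half, 115 mm above the bench. Axes: z up, y along the shaft towards the handwheel, x across. With the cover home its underside lies on this plane, its axes match these and cover_grip is 38 mm above this point.
- case: The lower half of the gear case, light blue on a dark plate, rigid and bolted to the bench; origin under its centre on the bench, axes as case_seat. Bare-metal flange faces, 96 by 136 mm as the cover's. Along y at split-plane height lie the shaft (14 mm), two bearings (32 mm) and a brass gear (40 mm): they stand up to 20 mm above the plane, inside the shut cover, 2 mm or more clear of it.
- dowel_a (a point): Foot of dowel a, on the split plane at x = +38, y = +36 mm from case_seat. Steel dowels 8 mm thick stand 11 mm up from the plane, the upper 6 mm tapering to 4 mm; 1 mm of play all round in the 10 mm holes.
- dowel_b (a point): Foot of dowel b, on the split plane at x = -38, y = -22 mm from case_seat. Same size as dowel a.
- handwheel (a point): Centre of the black handwheel fixed on the shaft, 144 mm along +y from case_seat at shaft height: 124 mm across, 22 mm thick, axis along y; its hub reaches from 125 to 160 mm along +y. Its top is 177 mm above the bench.
- thread_cone: Bystander: cone of black thread on a blue foot, 84 mm across, 126 mm tall, standing; origin under its centre.
- rivet_jar: Bystander: glass jar of brass rivets with a green lid, 68 mm across, 89 mm tall, standing; origin under its centre.
- screw_dish: Bystander: round steel dish with the four case screws, 84 mm across, 18 mm tall; origin under its centre.
- screwdriver: Bystander: red-handled screwdriver, 190 mm long, lying on the bench; its x axis runs along the tool towards the tip.

How it is judged (in metres and radians):
On the way, in this order (a step that is already met when the one before it is completed fails the run):
1. the cover is lifted clear, above the dowels (height (world z) of cover_grip above 0.165 m), for 0.1 s.
2. the cover is home on both dowels, the right way round, flanges flush (distance between hole_a and dowel_a below 0.0025 m and distance between hole_b and dowel_b below 0.0025 m and z of cover_grip in the frame of case_seat between 0.036 and 0.04 m and angle between the z axis of cover_grip and the z axis of case_seat, either way round below 0.02 rad), for 0.2 s.
At the end, for the whole second after the job is handed in: Through the last second: both dowel holes within 2.5 mm of the feet of their dowels, cover flush (2 mm in height, 0.02 rad) and at rest, fingers on it (over 2 N), pressing it on the lower half with over 6 N, of which its weight is 2 to 4.5 N (all of step 2 and contact force between cover and case above 6 N and contact force between the fingers and cover above 2 N and linear speed of cover below 0.01 m/s); the arm keeps its last pose, push and grip.
It fails at once if the thread cone is knocked or shifted (more than 20 mm) or tipped (distance of thread_cone from where it was at the start of the episode above 0.02 m or angle between thread_cone's own z axis and vertical above 0.3 rad).
It fails at once if the rivet jar is knocked or shifted (more than 20 mm) or tipped (distance of rivet_jar from where it was at the start of the episode above 0.02 m or angle between rivet_jar's own z axis and vertical above 0.3 rad).
It fails at once if the screw dish is knocked or shifted (more than 20 mm) (distance of screw_dish from where it was at the start of the episode above 0.02 m).
It fails at once if the screwdriver is knocked or shifted (more than 20 mm) (distance of screwdriver from where it was at the start of the episode above 0.02 m).
It fails at once if the cover is dropped or thrown: it moves through the air, touched by nothing, faster than 0.4 m/s (a fall of about 8 mm) (contact force between cover and anything else below 0.01 N and linear speed of cover above 0.4 m/s).
It also fails if it takes over 45 s, if anything falls off the work surface, if the arm or the gripper's body presses on something with over 40 N, if the wrist force passes 120 N, or if a joint passes its speed limit or range.

## Working session

There is one attempt and no reset: what is moved stays moved. The work goes in short steps, Python scripts to look and compute and a shell command to move; the robot and the scene stay as the last step left them, time stands still between calls to the robot, and variables do not carry over. Pictures are saved under pics/ and viewed, and the job is handed in when it is done.

```bash
ls; mkdir -p pics
python3 - <<'E'
from cell import r, vision, job
import cv2
for n in ("side","top"):
    im=vision.get_image(n); cv2.imwrite(f"pics/{n}0.png",im[:,:,::-1])
    p=vision.camera_params(n); print(n,p)
print(r.get_obs())
E
```

```text
pics
side {'fx': 465.38083324461684, 'fy': 465.38083324461684, 'cx': 279.8050218695274, 'cy': 213.7846931794072, 'D': array([-0.03704513,  0.        ,  0.        ,  0.        ,  0.        ]), 'R': array([[-0.68078055, -0.73232143,  0.01559338],
       [-0.51717698,  0.46548471, -0.71822834],
       [ 0.51871553, -0.49702043, -0.69563273]]), 't': array([ 453.59783263,  397.12684005, 1191.41297331])}
top {'fx': 460.5262292694245, 'fy': 460.5262292694245, 'cx': 290.73169884620336, 'cy': 210.15342480228347, 'D': array([-0.04434269,  0.        ,  0.        ,  0.        ,  0.        ]), 'R': array([[ 0.01823552, -0.99974267,  0.01349272],
       [-0.99848025, -0.01891111, -0.05176449],
       [ 0.05200633, -0.01252826, -0.99856817]]), 't': array([ -11.09876399,  624.73399964, 1213.43067622])}
{'time_s': 0.1, 'joint_pos': array([-1.35949094e+00,  2.07400905e-01,  1.54283699e+00, -4.19510422e-06,
        1.39349424e+00, -1.50529426e-01]), 'qd': array([ 0.00110845, -0.00230229, -0.00276281,  0.00075938,  0.00052738,
        0.00117828]), 'effort': array([-1.09175740e-03, -3.84094584e+01, -2.92548877e+01, -2.27494061e-04,
        4.83391908e-03, -2.44853805e-05]), 'tool_pos': array([ 203.37829042, -537.1311572 ,  249.1920034 ]), 'eef_rot': array([-3.08821515e+00, -5.64889688e-01,  1.08517060e-04]), 'contact_force': array([-0.06072964, -0.5667557 , -0.73647193]), 'torque': array([-0.01704497, -0.01664465, -0.04086835]), 'grip_width': 0.9976893535076234}
```

View pics/side0.png

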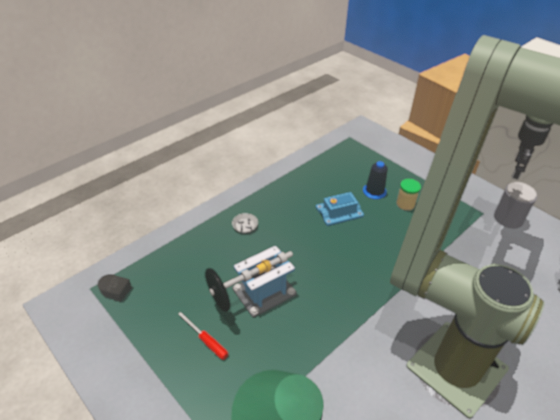

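View pics/top0.png

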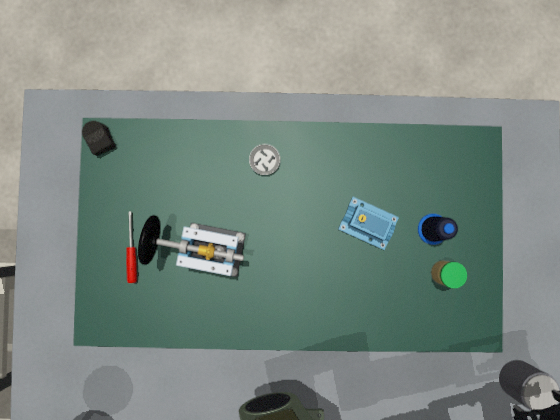

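The top view shows the cover at about (369,223) with its plug at (362,218), and the case at about (209,250) with the handwheel at (150,240). The cone is at (437,229), the jar at (452,275), the dish at (264,159) and the screwdriver at (131,250). Next I'll enlarge the cover and the case.

Run:
```python
import cv2,numpy as np
im=cv2.imread("pics/top0.png")
a=im[185:260,330:410]; b=im[210:290,130:255]
cv2.imwrite("pics/cov.png",cv2.resize(a,None,fx=7,fy=7,interpolation=cv2.INTER_CUBIC))
cv2.imwrite("pics/case.png",cv2.resize(b,None,fx=6,fy=6,interpolation=cv2.INTER_CUBIC))
```

```text
(no output)
```

View pics/cov.png

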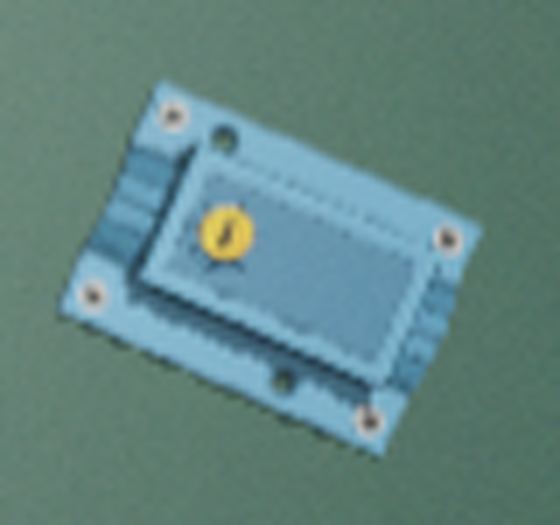

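View pics/case.png

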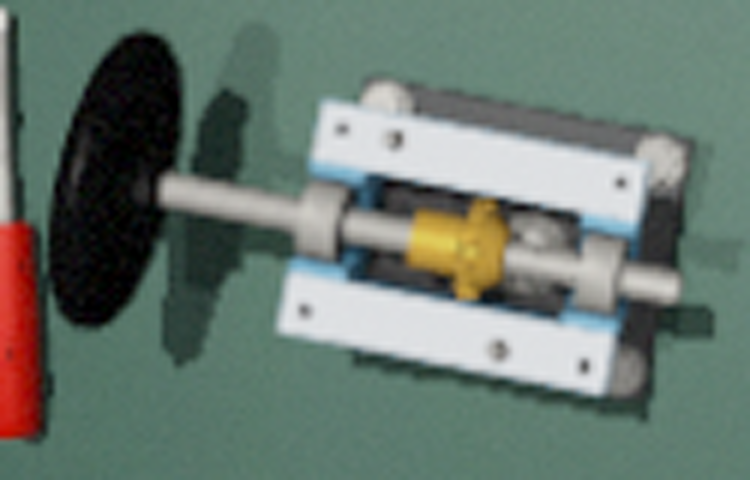

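```bash
cat > h.py <<'E'
import numpy as np,cv2
from cell import r,vision,job
def ray(n,px):
    p=vision.camera_params(n);K=np.array([[p['fx'],0,p['cx']],[0,p['fy'],p['cy']],[0,0,1]])
    u=cv2.undistortPoints(np.array(px,float).reshape(-1,1,2),K,np.array(p['D'])).reshape(-1,2)
    d=np.c_[u,np.ones(len(u))]@p['R']; c=-p['R'].T@p['t']; return c,d
def onz(n,px,z):
    c,d=ray(n,px); s=(z-c[2])/d[:,2]; return c+d*s[:,None]
def proj(n,X):
    p=vision.camera_params(n);K=np.array([[p['fx'],0,p['cx']],[0,p['fy'],p['cy']],[0,0,1]])
    return cv2.projectPoints(np.array(X,float).reshape(-1,1,3),cv2.Rodrigues(p['R'])[0],p['t'],K,np.array(p['D']))[0].reshape(-1,2)
def tri(pt,ps):
    A=[];b=[]
    for n,q in(("top",pt),("side",ps)):
        c,d=ray(n,[q]);d=d[0]/np.linalg.norm(d[0]);P=np.eye(3)-np.outer(d,d);A.append(P);b.append(P@c)
    x=np.linalg.lstsq(np.vstack(A),np.hstack(b),rcond=None); return x[0],np.sqrt(x[1]) 
def rig(mod,obs):  # 2d rigid: obs = R mod + t
    mod=np.array(mod,float);obs=np.array(obs,float)[:,:2];mm=mod.mean(0);om=obs.mean(0)
    H=(mod-mm).T@(obs-om);a=np.arctan2(H[0,1]-H[1,0],H[0,0]+H[1,1])
    R=np.array([[np.cos(a),-np.sin(a)],[np.sin(a),np.cos(a)]]);t=om-R@mm
    return t,np.degrees(a),(mod@R.T+t)-obs
def full(o,s,p): return (np.array(p,float)+.5)/s-.5+np.array(o)
def dark(im,p,w=3):  # local dark/bright-spot centroid
    x,y=np.round(p).astype(int);g=im[y-w:y+w+1,x-w:x+w+1].astype(float).mean(2)
    m=np.clip(np.median(g)-10-g,0,None); yy,xx=np.mgrid[-w:w+1,-w:w+1]
    return np.array([x+(m*xx).sum()/m.sum(),y+(m*yy).sum()/m.sum()])
E
python3 - <<'E'
from h import *
np.set_printoptions(precision=2,suppress=True)
im=cv2.imread("pics/top0.png")
C=lambda p:full((330,185),7,p); S=lambda p:full((130,210),6,p)
cor=C([(162,82),(482,230),(382,456),(62,312)])
# corners: UL=(+x,+y), UR=(+x,-y), LR=(-x,-y), LL=(-x,+y)
t,a,e=rig([(48,68),(48,-68),(-48,-68),(-48,68)],onz("top",cor,12)); print("corners",t,a,e.round(1).tolist())
sc=C([(173,116),(449,240),(370,422),(92,296)]);X=onz("top",sc,12)
print("screws mean",X.mean(0), "sizes",np.linalg.norm(X-np.roll(X,-1,0),axis=1))
h=C([(224,138),(284,381)]); t,a,e=rig([(38,36),(-38,-22)],onz("top",h,12)); print("holes",t,a,e.tolist())
print("plug",onz("top",C([(226,235)]),64))
sc=S([(342,128),(621,183),(584,366),(305,311)]);X=onz("top",sc,115)
print("case screws",X.mean(0),"sizes",np.linalg.norm(X-np.roll(X,-1,0),axis=1))
d=np.array(X); ang=np.degrees(np.arctan2(-(X[0]-X[1])[0],(X[0]-X[1])[1])), np.degrees(np.arctan2(-(X[3]-X[2])[0],(X[3]-X[2])[1])); print("case ang",ang)
for z in (121,126): 
  t,a,e=rig([(38,36),(-38,-22)],onz("top",S([(394,139),(499,350)]),z)); print("dowels",z,t,a,e.tolist())
cc=S([(322,98),(650,160),(612,396),(277,333)]);
t,a,e=rig([(48,68),(48,-68),(-48,-68),(-48,68)],onz("top",cc,115)); print("case corners",t,a,e.round(1).tolist())
E
python3 - <<'E'
import cv2
im=cv2.imread("pics/side0.png")
cv2.imwrite("pics/sc.png",cv2.resize(im[180:235,305:375],None,fx=8,fy=8,interpolation=cv2.INTER_CUBIC))
cv2.imwrite("pics/ss.png",cv2.resize(im[240:320,195:305],None,fx=7,fy=7,interpolation=cv2.INTER_CUBIC))
E
```

```text
corners [ 594.17 -208.88] -23.354111828257043 [[-0.4, 0.1], [0.3, -0.5], [-0.5, -0.4], [0.5, 0.8]]
screws mean [ 594.7  -208.46   12.  ] sizes [116.4   76.43 117.01  76.  ]
holes [ 595.35 -208.25] -22.81238206805711 [[-0.1313039071383173, -0.0340478971716891], [0.1313039071383173, 0.03404789717171752]]
plug [[ 605.24 -182.19   64.  ]]
case screws [516.56 205.13 115.  ] sizes [116.17  75.7  115.84  75.78]
case ang (np.float64(-10.025684737174114), np.float64(-9.98212740815931))
dowels 121 [516.56 203.93] -9.385047272521751 [[0.020183139377536463, 0.010715440590843173], [-0.020183139377536463, -0.010715440590843173]]
dowels 126 [516.75 203.06] -9.385047272521762 [[0.20804299758140132, 0.11045221158246932], [-0.20804299758157185, -0.11045221158246932]]
case corners [516.71 204.24] -9.201363144533348 [[-1.1, -0.6], [-0.1, -0.3], [1.2, 1.8], [0.0, -0.9]]
```

View pics/sc.png

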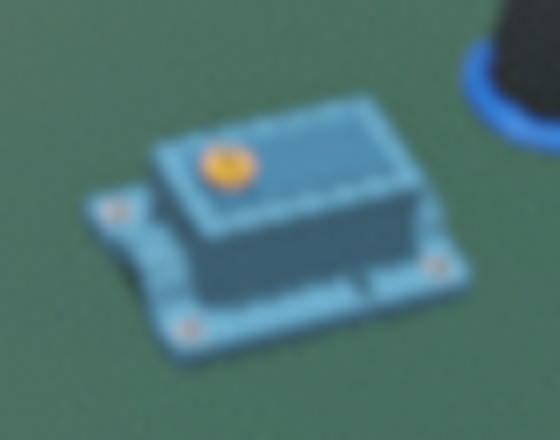

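View pics/ss.png

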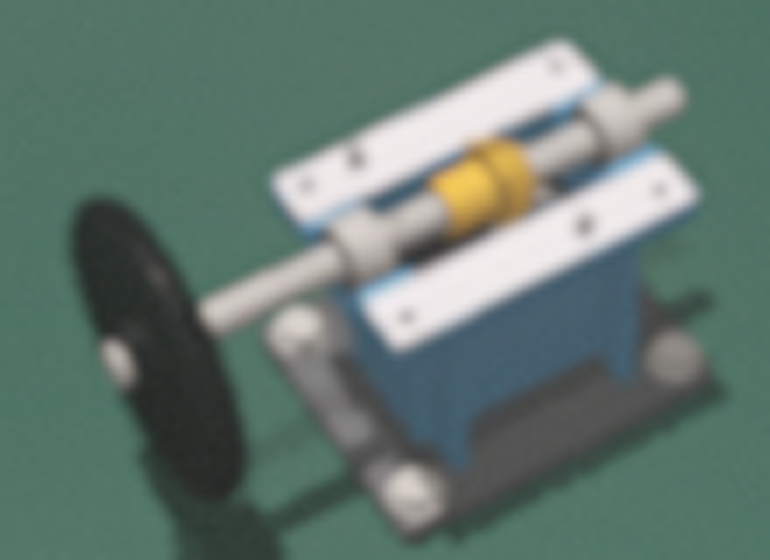

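The enlarged views show the cover's four screw holes, its dowel holes and the plug, and the case's four screw holes and two dowels. I'll cross-check in the side view and work out the approach.

Run:
```python
from h import *
from scipy.spatial.transform import Rotation as Ro
np.set_printoptions(precision=2,suppress=True)
C=lambda p:full((305,180),8,p); S=lambda p:full((195,240),7,p)
# model screw positions (38,58)
t,a,e=rig([(38,58),(-38,58),(-38,-58)],onz("side",C([(117,211),(189,329),(437,265)]),12));print("cover side",t,a,e.round(1).tolist())
t,a,e=rig([(38,-58),(38,58),(-38,58),(-38,-58)],onz("side",S([(557,66),(307,186),(406,316),(659,190)]),115));print("case side",t,a,e.round(1).tolist())
C=lambda p:full((330,185),7,p); S=lambda p:full((130,210),6,p)
t,a,e=rig([(38,58),(38,-58),(-38,-58),(-38,58)],onz("top",C([(173,116),(449,240),(370,422),(92,296)]),12));print("cover top",t,a)
t,a,e=rig([(38,58),(38,-58),(-38,-58),(-38,58)],onz("top",S([(342,128),(621,183),(584,366),(305,311)]),115));print("case top",t,a)
o=r.get_obs();M=Ro.from_rotvec(o['eef_rot']).as_matrix();print(M,o['tool_pos'],r.finger_overhang)
```

```text
cover side [ 592.88 -208.85] -22.78427098070182 [[0.1, 0.3], [0.1, -0.2], [-0.2, -0.0]]
case side [513.72 204.76] -9.85794045224769 [[-0.0, 0.5], [0.5, -0.2], [-0.2, 0.4], [-0.2, -0.6]]
cover top [ 594.7  -208.46] -23.24605913595724
case top [516.56 205.13] -9.995969938085022
[[ 0.94  0.35 -0.  ]
 [ 0.35 -0.94  0.  ]
 [ 0.   -0.   -1.  ]] [ 203.38 -537.13  249.19] 19.0
```

```bash
python3 -m creep '[[0,0,0,-9.3,0],[0,0,0,-9.3,0],[0,0,0,-9.3,0],[0,0,0,-9.3,0],[0,0,0,-9.3,0]]' 40; python3 -m creep '[[0.0456,0.023,0,0,0],[0.0456,0.023,0,0,0],[0.0456,0.023,0,0,0],[0.0456,0.023,0,0,0],[0.0456,0.023,0,0,0],[0.0456,0.023,0,0,0],[0.0456,0.023,0,0,0],[0.0456,0.023,0,0,0]]'; python3 -m creep '[[0.0456,0.023,0,0,0],[0.0456,0.023,0,0,0],[0,0,0.03,0,0],[0,0,0.03,0,0],[0,0,0.03,0,0],[0,0,0,0,0],[0,0,0,0,0]]'
cat > chk.py <<'E'
from h import *
from scipy.spatial.transform import Rotation as Ro
import sys
np.set_printoptions(precision=2,suppress=True)
def st():
    o=r.get_obs();M=Ro.from_rotvec(o['eef_rot']).as_matrix()
    print('t',round(o['time_s'],2),'p',o['tool_pos'],'yaw_y',round(np.degrees(np.arctan2(M[1,1],M[0,1])),2),'z',M[:,2],'F',o['contact_force'],'w',round(o['grip_width'],3))
    return o,M
def goal(gx,gy,gyaw):
    o,M=st();d=np.array([gx,gy,o['tool_pos'][2]])-o['tool_pos']
    print('shift tool',M.T@d,'turn',-(gyaw-np.degrees(np.arctan2(M[1,1],M[0,1]))))
E
python3 -c "
from chk import *
goal(593.8,-208.6,-23.1)
for n in('top','side'): cv2.imwrite('pics/%s1.png'%n,vision.get_image(n)[:,:,::-1])
a=cv2.imread('pics/top1.png')[150:270,300:420];b=cv2.imread('pics/side1.png')[150:270,290:410]
cv2.imwrite('pics/c1.png',cv2.resize(np.hstack([a,b]),None,fx=3.3,fy=3.3,interpolation=cv2.INTER_CUBIC))
"
```

```text
time_s: 0.72
tool_pos: [203.4, -537.3, 249.6]
eef_rot: [-2.61, -1.746, -0.001]
contact_force: [-0.5, 0.2, 0.3]
grip_width: 0.997
time_s: 1.72
tool_pos: [515.2, -271.2, 249.8]
eef_rot: [-2.616, -1.739, 0.001]
contact_force: [-0.3, -0.8, 0.4]
grip_width: 0.998
time_s: 2.6
tool_pos: [592.6, -206.6, 161.1]
eef_rot: [2.616, 1.739, 0.001]
contact_force: [-0.2, -0.5, -0.5]
grip_width: 1.005
t 2.6 p [ 592.56 -206.63  161.14] yaw_y -22.78 z [ 0. -0. -1.] F [-0.21 -0.54 -0.47] w 1.005
shift tool [-1.34  1.91  0.  ] turn 0.32242294345328304
```

View pics/c1.png

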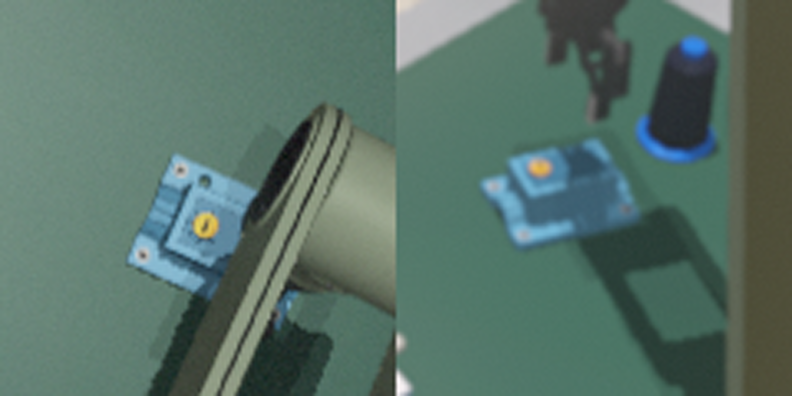

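```bash
python3 -m creep '[[-0.0013,0.0019,0.03,0.3,0],[0,0,0.03,0,0],[0,0,0.03,0,0],[0,0,0.02,0,0],[0,0,0.012,0,0],[0,0,0,0,0],[0,0,0,0,0]]';python3 -c "
from chk import *
goal(593.8,-208.6,-23.1)
cv2.imwrite('pics/side2.png',vision.get_image('side')[:,:,::-1])
b=cv2.imread('pics/side2.png')[150:270,290:410]
cv2.imwrite('pics/c2.png',cv2.resize(b,None,fx=5,fy=5,interpolation=cv2.INTER_CUBIC))
"
```

```text
time_s: 3.58
tool_pos: [594.3, -208.8, 39.6]
eef_rot: [2.619, 1.731, 0.002]
contact_force: [0.2, 0.1, -0.4]
grip_width: 1.002
t 3.58 p [ 594.31 -208.78   39.57] yaw_y -23.07 z [ 0. -0. -1.] F [ 0.21  0.15 -0.37] w 1.002
shift tool [-0.03 -0.54 -0.  ] turn 0.03295242574799673
```

View pics/c2.png

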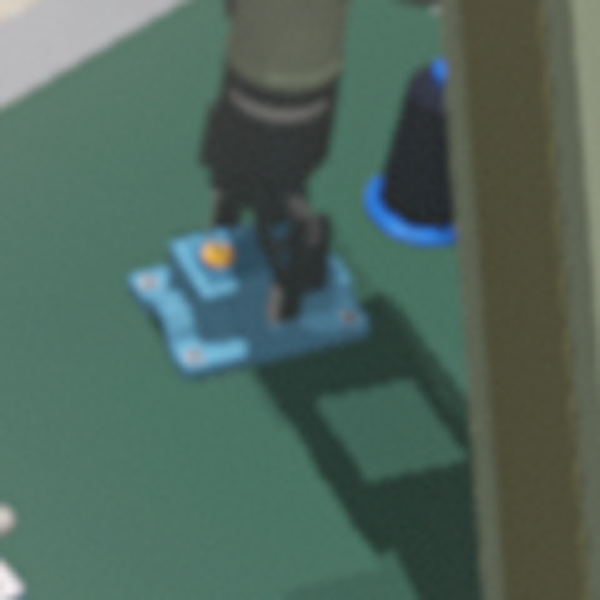

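```bash
python3 -m creep '[[0,0,0,0,0.15],[0,0,0,0,0.3],[0,0,0,0,0.4],[0,0,0,0,0.6],[0,0,0,0,1],[0,0,0,0,1],[0,0,0,0,1],[0,0,0,0,1]]' 80;python3 -c "
from chk import *
st()"; python3 -m creep '[[0,0,0,0,1],[0,0,-0.005,0,1],[0,0,-0.01,0,1],[0,0,-0.01,0,1],[0,0,0,0,1],[0,0,0,0,1]]';python3 -c "
from chk import *
st()
cv2.imwrite('pics/side3.png',vision.get_image('side')[:,:,::-1])
b=cv2.imread('pics/side3.png')[150:270,290:410]
cv2.imwrite('pics/c3.png',cv2.resize(b,None,fx=5,fy=5,interpolation=cv2.INTER_CUBIC))
"
```

```text
time_s: 4.62
tool_pos: [594.0, -208.6, 39.1]
eef_rot: [2.62, 1.732, 0.001]
contact_force: [0.8, 0.1, 6.6]
grip_width: 0.645
t 4.62 p [ 594.   -208.59   39.1 ] yaw_y -23.07 z [ 0. -0. -1.] F [0.76 0.05 6.58] w 0.645
time_s: 5.38
tool_pos: [593.2, -208.2, 63.3]
eef_rot: [-2.621, -1.732, 0.0]
contact_force: [-1.0, -0.3, -4.9]
grip_width: 0.65
t 5.38 p [ 593.21 -208.21   63.29] yaw_y -23.07 z [-0.  0. -1.] F [-1.05 -0.26 -4.92] w 0.65
```

View pics/c3.png

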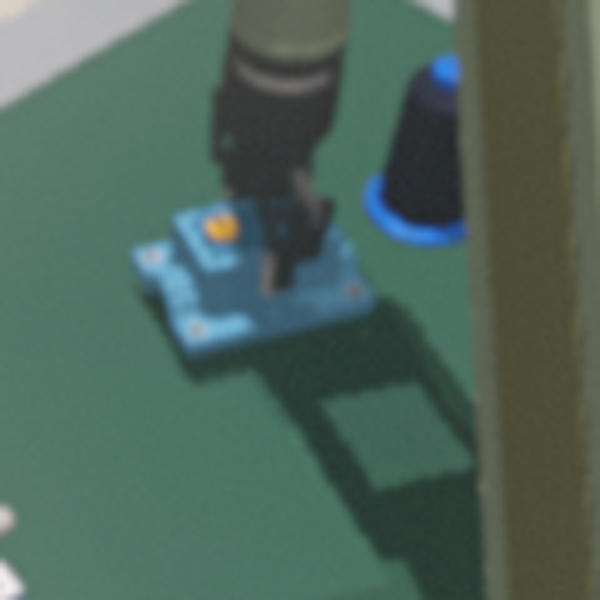

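```bash
python3 -m creep '[[0,0,-0.02,0,1],[0,0,-0.03,0,1],[0,0,-0.03,0,1],[0,0,-0.03,0,1],[0,0,-0.03,0,1],[0,0,-0.015,0,1],[0,0,0,0,1],[0.0175,-0.0117,0,0,1]]';python3 -m creep '[[0.0349,-0.0234,0,0,1],[0.0349,-0.0234,0,0,1],[0.0349,-0.0234,0,0,1],[0.0349,-0.0234,0,0,1],[0.0349,-0.0234,0,0,1],[0.0349,-0.0234,0,0,1],[0.0349,-0.0234,0,0,1],[0.0349,-0.0234,0,0,1]]';python3 -m creep '[[0.0349,-0.0234,0,0,1],[0.0175,-0.0117,0,0,1],[0,0,0,-6.6,1],[0,0,0,-6.6,1],[0,0,0,0,1],[0,0,0,0,1]]';python3 -c "
from chk import *
goal(515.1,205,-9.9)
for n in('top','side'): cv2.imwrite('pics/%s4.png'%n,vision.get_image(n)[:,:,::-1])
a=cv2.imread('pics/top4.png')[190:310,130:270];b=cv2.imread('pics/side4.png')[200:320,180:320]
cv2.imwrite('pics/t4.png',cv2.resize(a,None,fx=5,fy=5,interpolation=cv2.INTER_CUBIC))
cv2.imwrite('pics/s4.png',cv2.resize(b,None,fx=5,fy=5,interpolation=cv2.INTER_CUBIC))
"
```

```text
time_s: 6.42
tool_pos: [588.6, -187.8, 216.9]
eef_rot: [-2.621, -1.729, 0.002]
contact_force: [0.8, 1.3, -4.6]
grip_width: 0.645
time_s: 7.42
tool_pos: [524.1, 144.8, 216.3]
eef_rot: [-2.618, -1.732, 0.005]
contact_force: [0.6, -0.3, -4.4]
grip_width: 0.64
time_s: 8.18
tool_pos: [513.8, 204.8, 217.2]
eef_rot: [-2.405, -2.02, 0.003]
contact_force: [0.9, -0.3, -4.4]
grip_width: 0.645
t 8.18 p [513.79 204.82 217.24] yaw_y -9.94 z [-0. -0. -1.] F [ 0.87 -0.3  -4.36] w 0.645
shift tool [ 0.41  1.26 -0.  ] turn -0.04072365712367443
```

View pics/t4.png

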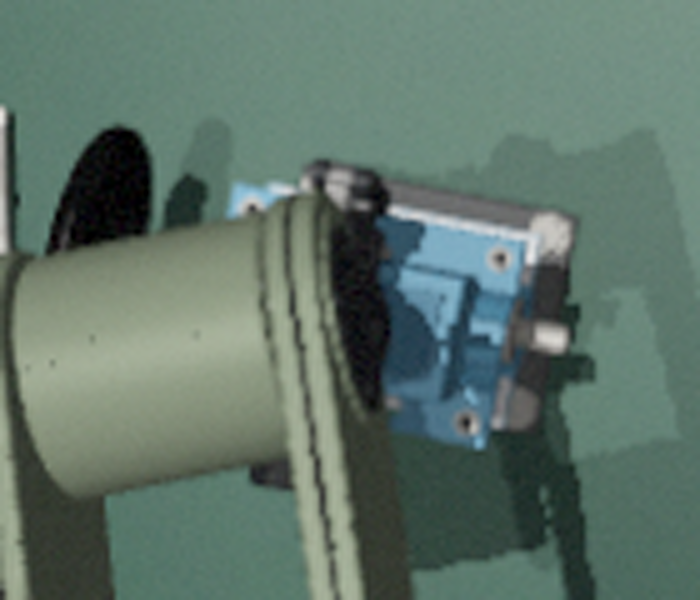

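View pics/s4.png

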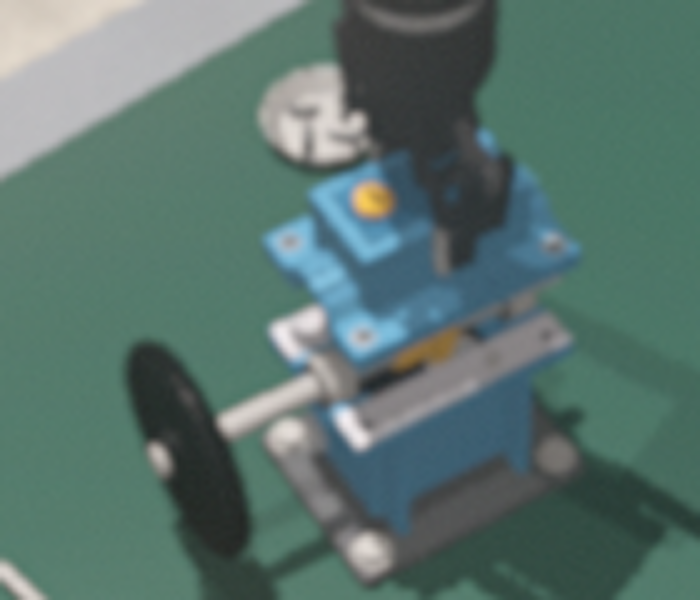

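Run:
```python
from chk import *
T=lambda p:full((130,190),5,p); S=lambda p:full((180,200),5,p)
o,M=st()
tp=T([(252,209),(500,259),(466,423)]);sp=S([(290,242),(365,336),(553,243)])
for z in (188,190,192):
  t,a,e=rig([(38,58),(38,-58),(-38,-58)],onz("top",tp,z));print(z,"top",t,a,e.round(1).tolist())
  t,a,e=rig([(38,58),(-38,58),(-38,-58)],onz("side",sp,z));print(z,"side",t,a,e.round(1).tolist())
print(tri(tp[0],sp[0]),tri(tp[2],sp[2]))
S0=lambda p:full((195,240),7,p);T0=lambda p:full((130,210),6,p)
cs=S0([(557,66),(307,186),(406,316),(659,190)]);ct=T0([(621,183),(342,128),(305,311),(584,366)])
X=np.array([tri(a,b)[0] for a,b in zip(ct,cs)]);print(X,X.mean(0))
```

```text
t 8.28 p [514.37 204.63 217.8 ] yaw_y -9.93 z [-0. -0. -1.] F [ 0.04  0.37 -3.56] w 0.643
188 top [514.62 205.07] -10.324666506008692 [[0.0, -0.0], [-0.1, 0.0], [0.1, -0.0]]
188 side [514.2 202.6] -9.173902181354354 [[0.0, 0.0], [-0.0, -0.0], [-0.0, 0.0]]
190 top [514.69 204.75] -10.324666506008658 [[0.1, 0.1], [-0.1, -0.0], [-0.0, -0.1]]
190 side [512.87 203.73] -9.173902181354359 [[0.2, 0.1], [-0.1, 0.1], [-0.1, -0.1]]
192 top [514.76 204.44] -10.324666506008683 [[0.2, 0.3], [-0.0, -0.1], [-0.1, -0.2]]
192 side [511.55 204.85] -9.173902181354403 [[0.3, 0.1], [-0.1, 0.2], [-0.2, -0.3]]
(array([561.63, 254.53, 188.21]), array([1.47])) (array([466.34, 153.86, 190.89]), array([1.31]))
[[542.89 140.7  113.86]
 [563.08 255.33 112.85]
 [488.31 268.17 113.54]
 [468.37 154.23 113.09]] [515.66 204.61 113.34]
```

```bash
python3 -m creep '[[0.0008,0.0014,0.01,0,1],[0,0,0.014,0,1],[0,0,0.014,0,1],[0,0,0.008,0,1],[0,0,0,0,1],[0,0,0,0,1]]';python3 -c "
from chk import *
goal(515.6,205.3,-9.95)
for n in('top','side'): cv2.imwrite('pics/%s5.png'%n,vision.get_image(n)[:,:,::-1])
a=cv2.imread('pics/top5.png')[190:310,130:270];b=cv2.imread('pics/side5.png')[220:320,200:310]
cv2.imwrite('pics/t5.png',cv2.resize(a,None,fx=5,fy=5,interpolation=cv2.INTER_CUBIC))
cv2.imwrite('pics/s5.png',cv2.resize(b,None,fx=6,fy=6,interpolation=cv2.INTER_CUBIC))
"
```

```text
time_s: 9.02
tool_pos: [516.8, 205.3, 172.7]
eef_rot: [2.404, 2.022, 0.001]
contact_force: [0.2, -0.2, -4.3]
grip_width: 0.642
t 9.03 p [516.75 205.26 172.65] yaw_y -9.87 z [ 0.  0. -1.] F [ 0.16 -0.18 -4.31] w 0.642
shift tool [-0.16 -1.14 -0.  ] turn 0.07953094134393446
```

View pics/t5.png

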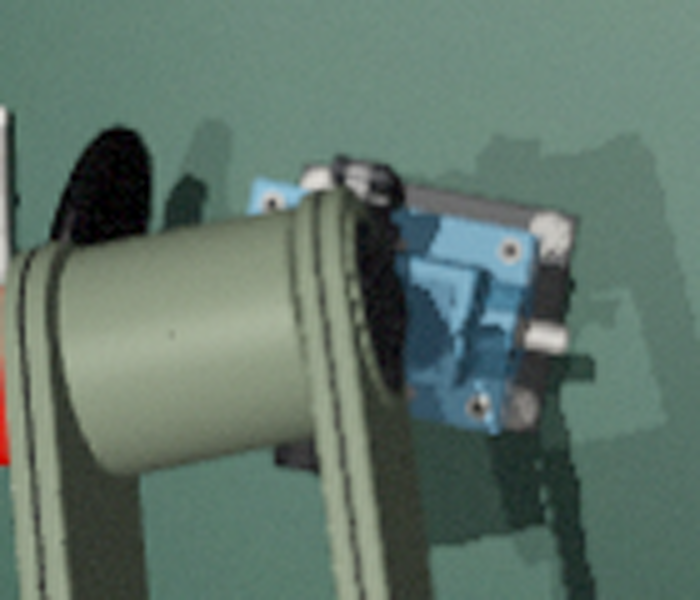

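View pics/s5.png

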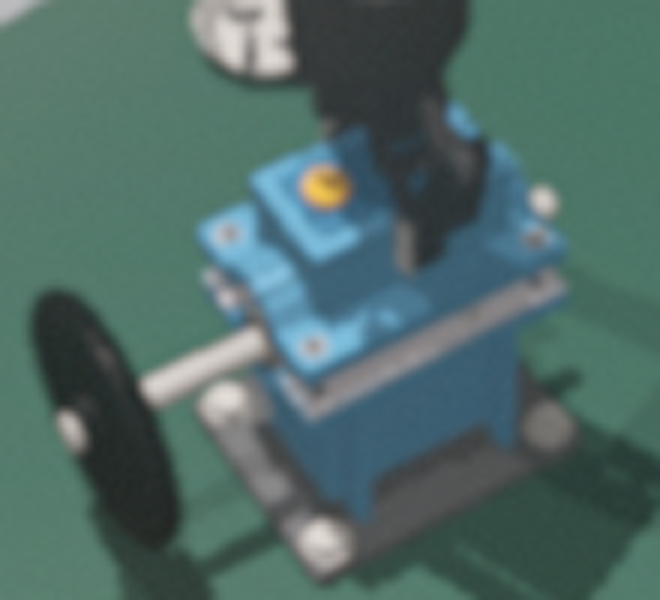

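Run:
```python
from chk import *
T=lambda p:full((130,190),5,p); S=lambda p:full((200,220),6,p)
o,M=st()
tp=T([(272,203),(510,250),(478,407)]);sp=S([(230,233),(314,346),(536,239)])
for i,p in enumerate(tp): print(dark(cv2.imread('pics/top5.png'),p,2)-p)
for z in (144,146):
  t,a,e=rig([(38,58),(38,-58),(-38,-58)],onz("top",tp,z));print(z,"top",t,a,e.round(1).tolist())
  t,a,e=rig([(38,58),(-38,58),(-38,-58)],onz("side",sp,z));print(z,"side",t,a,e.round(1).tolist())
print(tri(tp[0],sp[0]),tri(tp[2],sp[2]))
print((tri(tp[0],sp[0])[0]+tri(tp[2],sp[2])[0])/2)
```

```text
t 9.12 p [516.92 205.29 173.03] yaw_y -9.87 z [ 0.  0. -1.] F [ 0.33  0.7  -4.24] w 0.641
[0.2  1.09]
[-0.04 -0.02]
[-0.25  0.24]
144 top [518.01 205.48] -10.089006819116852 [[0.1, 0.1], [-0.0, 0.0], [-0.1, -0.1]]
144 side [515.51 203.69] -10.389288776470805 [[0.4, 0.2], [-0.1, 0.2], [-0.2, -0.4]]
146 top [518.07 205.17] -10.089006819116838 [[0.2, 0.2], [0.0, -0.1], [-0.2, -0.2]]
146 side [514.24 204.76] -10.38928877647078 [[0.5, 0.2], [-0.2, 0.3], [-0.3, -0.5]]
(array([564.33, 254.68, 143.97]), array([2.28])) (array([469.43, 154.29, 143.18]), array([1.97]))
[516.88 204.49 143.57]
```

```bash
python3 -m creep '[[0,-0.0012,0.002,0,1],[0,0,0.003,0,1],[0,0,0.002,0,1],[0,0,0,0,1],[0,0,0,0,1]]';python3 -c "
from chk import *
goal(515.65,205.4,-9.95)"
```

```text
time_s: 9.75
tool_pos: [515.2, 205.3, 165.3]
eef_rot: [2.404, 2.022, -0.0]
contact_force: [0.1, 0.0, -4.1]
grip_width: 0.64
t 9.75 p [515.21 205.35 165.28] yaw_y -9.87 z [ 0. -0. -1.] F [ 0.09  0.01 -4.14] w 0.64
shift tool [0.13 0.43 0.  ] turn 0.08026005733026587
```

Aligned within the noise. I'll lower onto the tapers in small steps and watch the force.

```bash
python3 -m creep '[[0,0.0003,0.0015,0,1],[0,0,0.0015,0,1],[0,0,0,0,1]]';python3 -c "
from chk import *
goal(515.65,205.4,-9.95)"
```

```text
time_s: 10.12
tool_pos: [515.3, 205.2, 162.1]
eef_rot: [-2.404, -2.022, 0.001]
contact_force: [-0.0, 0.7, -3.9]
grip_width: 0.641
t 10.12 p [515.31 205.25 162.05] yaw_y -9.87 z [-0. -0. -1.] F [-0.02  0.74 -3.88] w 0.641
shift tool [ 0.21  0.31 -0.  ] turn 0.07834521638644887
```

```bash
python3 -m creep '[[0,0,0.001,0,1],[0,0,0.001,0,1],[0,0,0,0,1]]';python3 -c "
from chk import *
goal(515.65,205.4,-9.95)"
```

```text
time_s: 10.5
tool_pos: [515.4, 205.3, 160.2]
eef_rot: [-2.404, -2.022, 0.0]
contact_force: [0.4, 0.0, -4.8]
grip_width: 0.647
t 10.5 p [515.39 205.28 160.17] yaw_y -9.87 z [-0. -0. -1.] F [ 0.37  0.04 -4.76] w 0.647
shift tool [ 0.16  0.24 -0.  ] turn 0.07944999124142527
```

No resistance so far, so the dowels are probably in the holes. I'll carry on down.

```bash
python3 -m creep '[[0,0,0.0015,0,1],[0,0,0.001,0,1],[0,0,0,0,1]]';python3 -c "
from chk import *
goal(515.65,205.4,-9.95)"
```

```text
time_s: 10.88
tool_pos: [515.3, 205.3, 157.6]
eef_rot: [-2.404, -2.022, 0.001]
contact_force: [-1.1, 0.2, -3.7]
grip_width: 0.645
t 10.88 p [515.35 205.26 157.6 ] yaw_y -9.87 z [-0. -0. -1.] F [-1.11  0.18 -3.73] w 0.645
shift tool [ 0.19  0.27 -0.  ] turn 0.07628790507484773
```

```bash
python3 -m creep '[[0,0,0.001,0,1],[0,0,0.001,0,1],[0,0,0,0,1]]';python3 -c "
from chk import *
goal(515.65,205.4,-9.95)"
```

```text
time_s: 11.25
tool_pos: [515.4, 205.3, 155.6]
eef_rot: [-2.404, -2.022, 0.0]
contact_force: [0.7, 0.7, -3.8]
grip_width: 0.645
t 11.25 p [515.38 205.27 155.64] yaw_y -9.87 z [-0. -0. -1.] F [ 0.69  0.72 -3.81] w 0.645
shift tool [ 0.17  0.24 -0.  ] turn 0.07907047946067891
```

```bash
python3 -m creep '[[0,0,0.001,0,1],[0,0,0,0,1]]';python3 -m creep '[[0,0,0.0007,0,1],[0,0,0,0,1]]'; python3 -m creep '[[0,0,0.0005,0,1],[0,0,0,0,1]]'
```

```text
time_s: 11.5
tool_pos: [515.4, 205.3, 154.7]
eef_rot: [-2.404, -2.022, 0.0]
contact_force: [0.0, 0.4, -4.0]
grip_width: 0.648
time_s: 11.75
tool_pos: [515.5, 205.3, 154.1]
eef_rot: [2.404, 2.022, 0.0]
contact_force: [0.7, 0.0, -4.0]
grip_width: 0.647
time_s: 12.0
tool_pos: [515.5, 205.3, 154.1]
eef_rot: [2.404, 2.022, 0.0]
contact_force: [-2.2, -0.7, -0.2]
grip_width: 0.643
```

```bash
python3 -m creep '[[0,0,0.0006,0,1],[0,0,0,0,1],[0,0,0,0,1]]';python3 -m creep '[[0,0,0.0006,0,1],[0,0,0,0,1],[0,0,0,0,1]]'; python3 -c "
from chk import *
goal(515.65,205.4,-9.95)"
```

```text
time_s: 12.38
tool_pos: [515.5, 205.3, 154.1]
eef_rot: [2.404, 2.022, 0.0]
contact_force: [-4.9, -1.6, 5.9]
grip_width: 0.645
time_s: 12.75
tool_pos: [515.5, 205.3, 154.0]
eef_rot: [2.404, 2.022, 0.0]
contact_force: [-6.1, -1.3, 7.6]
grip_width: 0.645
t 12.75 p [515.5  205.33 154.03] yaw_y -9.86 z [ 0. -0. -1.] F [-6.12 -1.35  7.61] w 0.645
shift tool [0.1  0.14 0.  ] turn 0.08753113172440585
```

```bash
python3 -m creep '[[0,-0.0005,0.0004,0,1],[0,0,0,0,1],[0,0,0,0,1],[0,0,0,0,1]]'; python3 -c "
from chk import *
st()
for n in('top','side'): cv2.imwrite('pics/%s6.png'%n,vision.get_image(n)[:,:,::-1])
a=cv2.imread('pics/top6.png')[190:310,130:270];b=cv2.imread('pics/side6.png')[220:320,200:310]
cv2.imwrite('pics/t6.png',cv2.resize(a,None,fx=5,fy=5,interpolation=cv2.INTER_CUBIC))
cv2.imwrite('pics/s6.png',cv2.resize(b,None,fx=6,fy=6,interpolation=cv2.INTER_CUBIC))
for i in range(3): st()
"
```

```text
time_s: 13.25
tool_pos: [515.5, 205.3, 154.1]
eef_rot: [2.404, 2.022, 0.001]
contact_force: [-5.1, -1.7, 8.7]
grip_width: 0.638
t 13.25 p [515.52 205.33 154.07] yaw_y -9.87 z [ 0. -0. -1.] F [-5.12 -1.75  8.73] w 0.638
t 13.35 p [515.51 205.34 154.05] yaw_y -9.87 z [ 0. -0. -1.] F [-5.61 -1.48  8.42] w 0.641
t 13.35 p [515.51 205.34 154.05] yaw_y -9.87 z [ 0. -0. -1.] F [-5.61 -1.48  8.42] w 0.641
t 13.35 p [515.51 205.34 154.05] yaw_y -9.87 z [ 0. -0. -1.] F [-5.61 -1.48  8.42] w 0.641
```

View pics/s6.png

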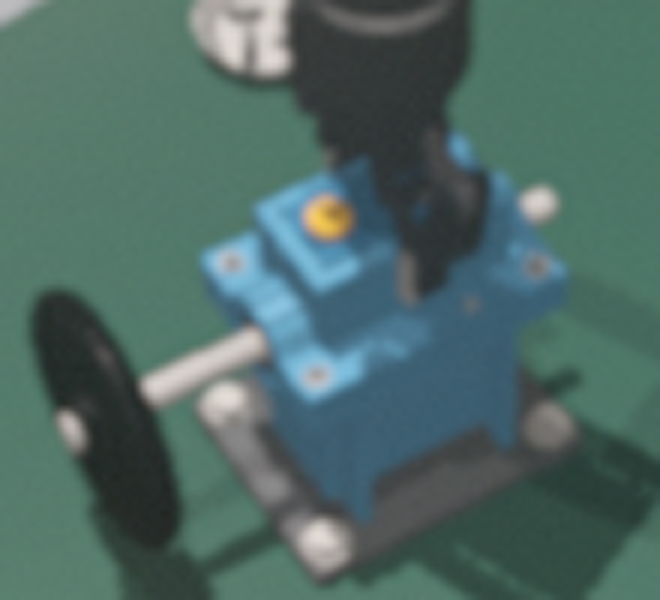

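View pics/t6.png

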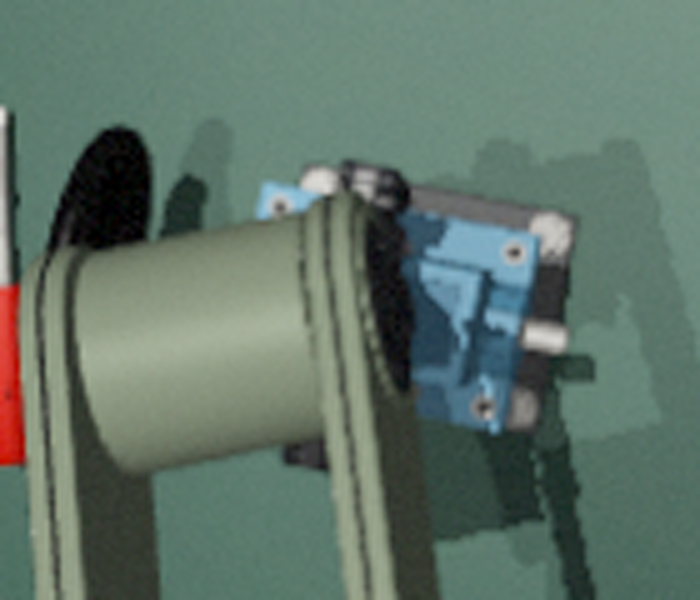

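The flanges are closed: no bare metal is showing, the dowel tip is visible in hole b at (472,302), and the plug at (328,217) is on the handwheel side. I'll bring the push up to about 10 N and take one more reading.

```bash
python3 -m creep '[[0,0,0.0004,0,1],[0,0,0,0,1],[0,0,0,0,1],[0,0,0,0,1],[0,0,0,0,1],[0,0,0,0,1]]'
python3 - <<'E'
from chk import *
T=lambda p:full((130,190),5,p); S=lambda p:full((200,220),6,p)
st()
t,a,e=rig([(38,58),(38,-58),(-38,-58)],onz("top",T([(280,207),(515,252),(484,407)]),127));print("top",t,a)
t,a,e=rig([(38,58),(-38,58),(-38,-58)],onz("side",S([(232,262),(317,376),(538,266)]),127));print("side",t,a)
E
```

```text
time_s: 14.1
tool_pos: [515.5, 205.3, 154.0]
eef_rot: [2.404, 2.022, 0.001]
contact_force: [-5.7, -3.0, 10.8]
grip_width: 0.644
t 14.1 p [515.5  205.31 154.03] yaw_y -9.87 z [ 0. -0. -1.] F [-5.75 -2.97 10.76] w 0.644
top [516.47 204.94] -9.803227617745165
side [513.24 204.83] -9.90648931896603
```

```bash
python3 -c "
from chk import *
job.sign_off(); st()"
```

```text
the job is handed in; nothing more can be done
the job is handed in; nothing more can be done
```

The cover is on both dowels, flanges flush, with the oil plug towards the handwheel. The gripper is still holding it pressed shut, so you can run the screws in. I handed the job in at about 14 s; no verdict was reported.

- **How it went:** I gripped the cover across its box at 80 N, carried it over about 60 mm clear of the dowels, and lined it up with the case in both cameras. I lowered it in small steps and felt no resistance until it seated.
- **Fit:** The TCP stopped at z = 154.0 mm, where the seated height should be (115 mm plus the 39 mm grip height). The camera fits of the cover and the case agree within 0.5 mm and 0.2°. In the side view, taken just before the last 0.4 mm of push, no bare flange metal shows and a dowel tip is visible in hole b.
- **Push:** The wrist read about 10.8 N upward, which with the cover's weight of about 4 N puts roughly 15 N on the flanges.
- **Disagreements:** About 6 N of sideways force was left at the end. The two cameras differ by 2–3 mm in absolute x, within about a millimetre of the same for both parts, so I lined up on the difference between them.
- **Other objects:** The paths stayed clear of the thread cone, rivet jar, screw dish and screwdriver. I did not measure their positions again at the end.

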